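# Roll the cabinet leg onto the fitting line

### The arm

A 7-joint arm with a two-finger parallel gripper is mounted at the origin on the work surface. World frame = base frame: x ahead of the robot, y to its left, z up, the work surface at z = 0. Lengths are in m, angles in rad, forces in N, time in s.
With the tool pointing down it reaches from about 0.425 to 0.875 m from the base axis. Payload 4.7 kg.
Tool frame: the origin (TCP) lies where the fingers leave the gripper's body, on its centre line; the fingertips stand 70 mm ahead of it and the grasp point (between the pads) lies 51 mm ahead of it; x points along the fingers, y is the direction in which the jaws open and shut, and the axes are right-handed (so a half turn about x gives the same grasp; the last joint's range is limited). The gripper opens to 87 mm and grips with 3 to 60 N. Pads are 19 mm wide; open, the fingers measure 117 mm over their backs; the gripper's body (75 mm by 190 mm) begins 51 mm behind the grasp point.
Start: joints at [-1.293, 0.321, -0.07, 1.45, 0.023, 1.371, -0.057], TCP at [0.17, 0.628, 0.292] pointing down, gripper open.
Joint ranges: [-2.86, 2.86], [-0.3, 2.09], [-1.38, 1.24], [0.06, 2.45], [-1.56, 4.7], [0.09, 2.05], [-2.69, 2.69]. Speed limits (rad/s): [2.57, 2.57, 3.14, 3.14, 3.14, 3.14, 3.14].

### API

Orientations are given as [roll, pitch, yaw] about the fixed x, y, z axes, in that order (R = Rz(yaw) Ry(pitch) Rx(roll)).
In Python, from workcell import env gives the robot as it stands.
- The arm moves only by the tool drive_tool, never from a script. Its argument "commands" is a list of rows, each an object of numbers: "dx", "dy", "dz": the shift along the world's x, y, z each as a share of 200 mm, from -1 to 1; "ax", "ay", "az": the turn, a rotation vector about the world's x, y, z each as a share of 120 degrees, from -1 to 1. In form: [{"dx": .., "dy": .., "dz": .., "ax": .., "ay": .., "az": ..}, ...]. A call has 1 to 8 rows; each row is the pose to reach, as a shift and turn from the pose measured when the call began; what a row does not reach only later rows make up. A row lasts 1/12 s, in which the tool goes at most 41.7 mm and 7.16 degrees, less where a joint would pass 70% of its speed; a pose out of reach is approached as far as the arm can. A call with a number of a shift or a turn outside -1 to 1 is refused whole. A call with a gripper value outside its range is refused whole. "hand" is the gripper's target within -1 to 1 (shut at 1, half-way at 0, fully open at -1), set as the call begins (left out, the last holds). The fingers move at their own pace and stop on an object; "force" is the grip in N (left out, the last holds). Time passes only in rows, so rows that repeat a pose let the fingers close. It gives the time, the measured TCP pose, the force and the opening at its end, in the units of the state.
- env.get_state(): the state, without advancing time (a new reading comes with each control period).
- env.snapshot(name): name is "scene" or "top" or "wrist"; returns a dict with "frame" (384x512x3 uint8, red, green, blue), "fx", "fy", "cx", "cy" (pixels), "view" (4x4, takes a point from world to camera coordinates); the wrist camera has in their place "T_tool_cam" (4x4, takes a point from camera to tool coordinates, whose origin is the TCP and whose axes are the tool frame's). Camera axes: x right, y up, looking along -z (the intrinsics and any distortion apply to the point x, -y, -z); pixel columns grow to the right and rows downward; lengths in m; the calibration is good to about 2 mm. A picture is of the moment at which its call begins: read the wrist's pose just before it. There is no depth.
- env.finish_job(): hands the job in, once; it reports no verdict.
The state is a dict: "time": time; "joint_positions": joint angles; "dq": joint speeds; "tau": joint torques, N m; "ee_pos": TCP position; "ee_rot": TCP orientation; "ft_force": force on the tool from outside, world axes, zero at the start; "ft_torque": the same for the moment, N m; "width": finger opening in m.
Only numpy, scipy, OpenCV 4.12 (cv2) and the standard library are available. Lean on these libraries where they do the work, as an engineer would, in place of code of your own. Each camera call takes 0.05 s, during which the arm holds its last target.

### The job

Line the silver cabinet leg up with the foot driver: with a fingertip, push the top of the leg sideways to roll it over the felt until it rests on the yellow line, lying straight along it, and then let go of it. Touch only the upper half of the leg; do not grip it, lift it or drag it along without turning. Leave the black leg and everything else where they are.

Things in the scene. Friction and masses are not known exactly. Their poses are not given: they have to be found in the camera images.
- leg_center (a point): Silver cabinet leg: a plain round tube, diameter 60 mm, length 150 mm, about 0.4 kg (varies), lying on the felt, free to roll. Point: its middle, on its axis, 30 mm above the felt; x runs along the leg, y and z turn as it rolls. The felt brakes it: let go while rolling slowly it stops within a few mm. A fingertip on its very top travels twice as far as the axis. May start 0.04 rad askew to the line.
- black_leg_center (a point): A black leg of the same size (60 mm in diameter, 150 mm long), lying parallel on the other side of the line; leave it alone. The point is its middle, on its axis; x runs along the leg.
- board: Fitting board fixed to the table, 260 mm (x) by 360 mm (y), 12 mm thick, grey felt top. Origin: centre of its underside. A yellow line 16 mm wide runs along its x through the centre. The legs start 70 to 115 mm from the line, one on each side; sides vary. A green foot driver, top 81 mm above the table, stands at the line's +x end: x = 117 (spindle tip) to 250 mm, y within 50 mm.
- line_middle (a point): The middle of the yellow line on the felt surface, 12 mm above the table; x runs along the line, y across it, z up.
- foot: A black rubber screw-in foot, 32 mm across and 30 mm high, standing on the board near its robot-side edge; leave it alone. Origin: centre of its underside.
- cleaner: A yellow bottle, 68 mm across and 190 mm high, standing to the left of the board; leave it alone. Origin: centre of its underside.
- jar: An amber glass jar, 70 mm across and 80 mm high, to the left of the board; leave it alone. Origin: centre of its underside.
- tape: A roll of paper tape lying flat, 100 mm across and 48 mm high, to the right of the board; leave it alone. Origin: centre of its underside.
- screwdriver: A screwdriver lying on the table to the right of the board, about 200 mm long; leave it alone. Origin: middle of its underside; x along it.
- hammer: A hammer lying on the table to the left of the board, farther from the robot, about 300 mm long; leave it alone. Origin: on its underside; x along it.
There are look-alikes about, which are no part of the job. What is meant by the part that bears leg_center is not blue, and is the smaller of those in its own colour.

How it is judged:
On the way:
1. the silver leg is rolled along by the fingers (contact force between the fingers and leg above 0.2 N and distance of leg_center from where it was at the start of the episode above 0.008 m), for 0.05 s.
At the end, for the whole second after the job is handed in: The silver leg lies on the felt at rest, its axis over the yellow line (within 8 mm of the line's middle, half the line's width) and parallel to it within 0.1 rad, its middle within 35 mm of the line's middle lengthwise; the black leg is within 15 mm of where it was (y of leg_center in the frame of line_middle between -0.008 and 0.008 m and x of leg_center in the frame of line_middle between -0.035 and 0.035 m and z of leg_center in the frame of line_middle between 0.026 and 0.034 m and angle between the x axis of leg_center and the x axis of line_middle, either way round below 0.1 rad and linear speed of leg below 0.01 m/s and distance of black_leg_center from where it was at the start of the episode below 0.015 m); the robot touches nothing.
It fails at once if the silver leg is lifted more than 8 mm off the felt (z of leg_center in the frame of line_middle above 0.038 m).
It fails at once if the fingers reach down beside the leg's lower half while touching it (grasp point less than 40 mm above the felt) (contact force between the fingers and leg above 0.3 N and height (world z) of the grasp point below 0.052 m).
It fails at once if the leg is dragged along (faster than 20 mm/s) without turning (linear speed of leg above 0.02 m/s and angular speed of leg below 0.3 rad/s).
It fails at once if the black leg is moved more than 15 mm (distance of black_leg_center from where it was at the start of the episode above 0.015 m).
It fails at once if another thing on the table is moved more than 20 mm (distance of any of foot, cleaner, jar, tape, screwdriver, hammer from where it was at the start of the episode above 0.02 m).
It also fails if it takes over 54 s, if anything falls off the work surface, if the arm or the gripper's body presses on something with over 40 N, if the wrist force passes 120 N, or if a joint passes its speed limit or range.

## Working session

There is one attempt and no reset: what is moved stays moved. The work goes in short steps, Python scripts to look and compute and a tool call to move; the robot and the scene stay as the last step left them, time stands still between calls to the robot, and variables do not carry over. Pictures are saved under pics/ and viewed, and the job is handed in when it is done.

Besides the shell and the picture viewer there is one more tool, called as name(argument=value, ...), one argument or row to a line, values as JSON. drive_tool: Moves the arm, as the interface text tells. Its arguments: {"type":"object","properties":{"commands":{"type":"array"},"hand":{"type":"number"},"force":{"type":"number"}},"required":["commands"]}

```bash
mkdir -p pics; ls; python3 - <<'E'
from workcell import env
import cv2,pickle
s=env.get_state();print(s)
d={}
for n in("scene","top"):
    f=env.snapshot(n);d[n]=f
    cv2.imwrite(f"pics/{n}0.png",cv2.resize(f["frame"][:,:,::-1],(768,576)))
    print(n,{k:v for k,v in f.items() if k!="frame"})
pickle.dump(d,open("s0.pkl","wb"))
E
```

```text
pics
{'time': 0.0, 'joint_positions': array([-1.29287604,  0.32178904, -0.07005807,  1.45167071,  0.02263516,
        1.37081697, -0.05691046]), 'dq': array([ 0.00056557, -0.00119293,  0.00148943, -0.00100945,  0.00171324,
        0.00070242, -0.00066969]), 'tau': array([ 2.99107887e-04, -4.91294360e+01, -4.03776057e-01, -3.12525129e+01,
       -6.39297534e-02,  4.35497565e-02,  1.52661114e-04]), 'ee_pos': array([0.16945723, 0.62708083, 0.29118541]), 'ee_rot': array([-1.49552158,  1.56889828, -1.75934014]), 'ft_force': array([-0.013482  , -0.46857795,  0.31272544]), 'ft_torque': array([ 0.01419303,  0.04226644, -0.03319711]), 'width': 0.08706784307758882}
scene {'fx': 399.7675267710973, 'fy': 399.7675267710973, 'cx': 259.09040040132976, 'cy': 184.65020445746842, 'view': array([[-0.73347995,  0.67966988, -0.00748411,  0.35754916],
       [-0.57361163, -0.61304276,  0.5432755 ,  0.24851841],
       [ 0.36465992,  0.40277467,  0.83952112, -1.32832272],
       [ 0.        ,  0.        ,  0.        ,  1.        ]])}
top {'fx': 358.12397808717867, 'fy': 358.12397808717867, 'cx': 252.75939159649576, 'cy': 194.76617588962293, 'view': array([[-0.01798846, -0.99975636,  0.01279165, -0.01208078],
       [ 0.9822623 , -0.0152825 ,  0.18688823, -0.4873314 ],
       [-0.18664721,  0.01592659,  0.9822979 , -0.92448409],
       [ 0.        ,  0.        ,  0.        ,  1.        ]])}
```

View pics/scene0.png

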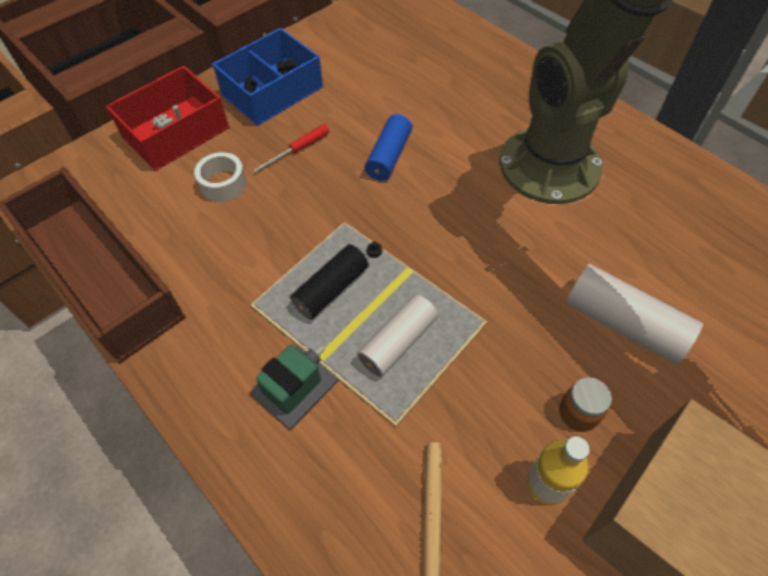

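View pics/top0.png

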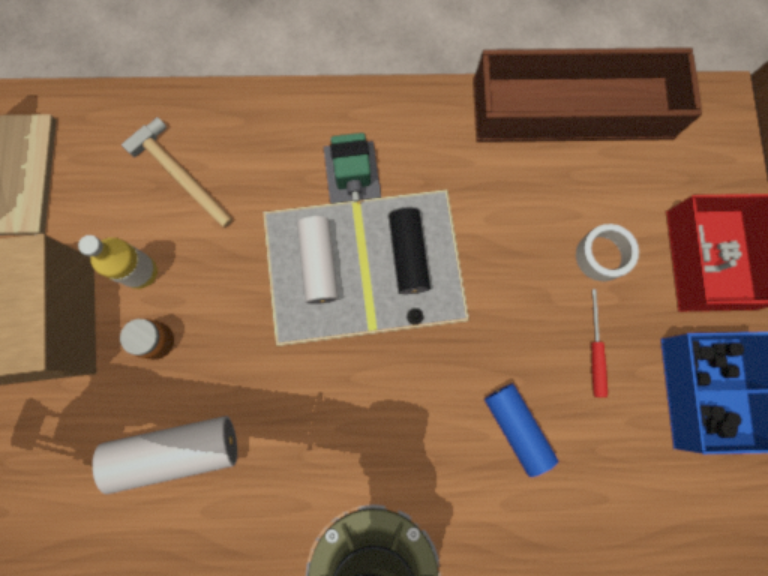

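Top view (768 wide): the candidates for the silver leg are the tube on the felt at (318,260), a larger silver tube at (165,455), a blue tube at (520,430) and the black leg at (410,250). By the description I choose the smaller silver one, at (318,260). Next: a close crop to check that, then measuring it.

```bash
cat > h.py <<'E'
import numpy as np,cv2
from scipy.optimize import least_squares,minimize
def proj(f,P):
    P=np.atleast_2d(P);c=P@f["view"][:3,:3].T+f["view"][:3,3]
    return np.c_[f["cx"]+f["fx"]*c[:,0]/-c[:,2],f["cy"]+f["fy"]*-c[:,1]/-c[:,2]]
def unproj(f,uv,z):
    uv=np.atleast_2d(uv);d=np.c_[(uv[:,0]-f["cx"])/f["fx"],-(uv[:,1]-f["cy"])/f["fy"],-np.ones(len(uv))]
    R=f["view"][:3,:3];o=-R.T@f["view"][:3,3];w=d@R
    return o+w*((z-o[2])/w[:,2])[:,None]
def hull(f,x,y,yaw,z=.042,r=.03,L=.15):
    t=np.linspace(0,2*np.pi,48);a=np.array([np.cos(yaw),np.sin(yaw),0]);n=np.array([-a[1],a[0],0])
    P=[np.array([x,y,z])+s*a*L/2+r*(np.cos(q)*n+np.sin(q)*np.array([0,0,1])) for s in(-1,1) for q in t]
    return cv2.convexHull(proj(f,np.array(P)).astype(np.float32))[:,0]
def big(m,near):
    n,l,st,c=cv2.connectedComponentsWithStats(m.astype(np.uint8))
    k=[i for i in range(1,n) if st[i,4]>100]
    i=min(k,key=lambda i:np.hypot(*(c[i]-near)));return l==i
def fitcyl(f,mask,p0):
    cs,_=cv2.findContours(mask.astype(np.uint8),cv2.RETR_EXTERNAL,cv2.CHAIN_APPROX_NONE)
    c=max(cs,key=cv2.contourArea)
    h=cv2.convexHull(c)
    # pixels outline lies ~0.5px inside the edge
    pts=c[:,0].astype(float)
    def res(p):
        H=hull(f,*p).reshape(-1,1,2)
        return [cv2.pointPolygonTest(H,(float(a),float(b)),True)-.5 for a,b in pts]
    r=least_squares(res,p0,x_scale=[.01,.01,.1],loss="soft_l1",f_scale=.5,diff_step=1e-4)
    return r.x,np.sqrt(np.mean(np.square(res(r.x))))
def yellow(f):
    hsv=cv2.cvtColor(f["frame"],cv2.COLOR_RGB2HSV)
    return (hsv[...,0]>22)&(hsv[...,0]<34)&(hsv[...,1]>140)&(hsv[...,2]>110)
def linefit(f,near):
    m=big(yellow(f),np.array(near));v,u=np.nonzero(m)
    P=unproj(f,np.c_[u,v],.012)[:,:2];
    (c,s,a)=cv2.minAreaRect(P.astype(np.float32)*1000)
    vx,vy,x0,y0=cv2.fitLine(P.astype(np.float32),cv2.DIST_HUBER,0,1e-4,1e-4).ravel()
    if vx<0: vx,vy=-vx,-vy
    return m,np.array([x0,y0]),np.arctan2(vy,vx),P
E
python3 - <<'E'
import pickle;from h import *
d=pickle.load(open("s0.pkl","rb"))
for n,near,lp in(("top",(243,176),(212,173)),("scene",(244,210),(265,224))):
    f=d[n];m,c,yaw,P=linefit(f,near)
    t=(P-c)@[np.cos(yaw),np.sin(yaw)]
    print(n,"line",c,yaw,t.min(),t.max(),m.sum())
    img=f["frame"];g=img.min(2).astype(int);hs=cv2.cvtColor(img,cv2.COLOR_RGB2HSV)
    u,v=lp;cr=img[v-60:v+60,u-60:u+90,::-1];cv2.imwrite(f"pics/crop_{n}.png",cv2.resize(cr,None,fx=5,fy=5,interpolation=cv2.INTER_CUBIC))
    print(img[v,u-25:u+25:3].tolist())
    print("axis guess",unproj(f,lp,.05))
E
```

```text
top line [0.56489813 0.47901383] -0.5794523 -0.03385517339051212 0.03653068389642872 433
[[153, 152, 149], [161, 160, 156], [161, 160, 156], [155, 153, 149], [157, 156, 152], [184, 176, 172], [203, 200, 194], [205, 206, 201], [204, 206, 201], [201, 196, 190], [184, 177, 172], [151, 145, 140], [104, 104, 101], [116, 116, 112], [155, 155, 150], [159, 158, 154], [156, 155, 151]]
axis guess [[0.54842556 0.08983168 0.05      ]]
scene line [0.55534595 0.00764025] 0.11239047 -0.13096696448293535 0.1178594600255624 392
[[138, 137, 130], [141, 139, 132], [144, 141, 135], [140, 134, 125], [180, 169, 159], [202, 191, 180], [208, 199, 187], [206, 207, 194], [207, 212, 199], [207, 204, 192], [201, 190, 179], [183, 173, 162], [158, 150, 142], [112, 108, 101], [151, 148, 140], [140, 138, 131], [144, 141, 133]]
axis guess [[0.55596784 0.0971886  0.05      ]]
```

View pics/crop_top.png

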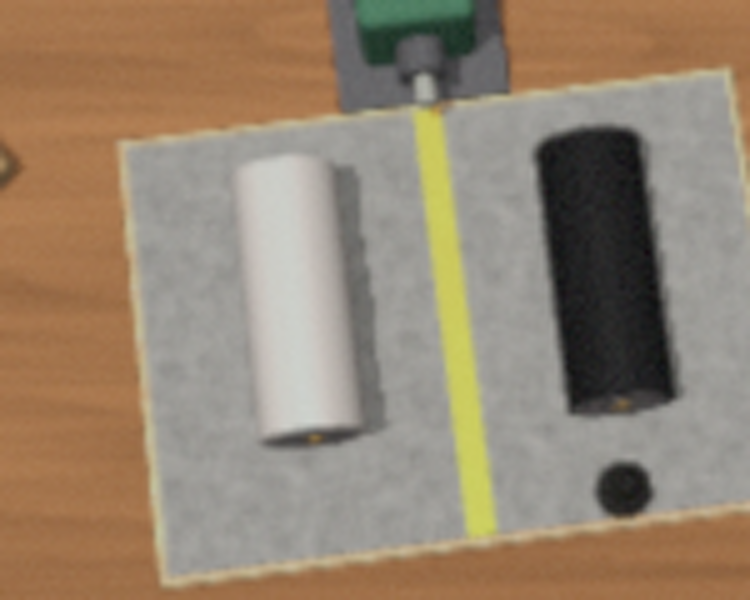

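View pics/crop_scene.png

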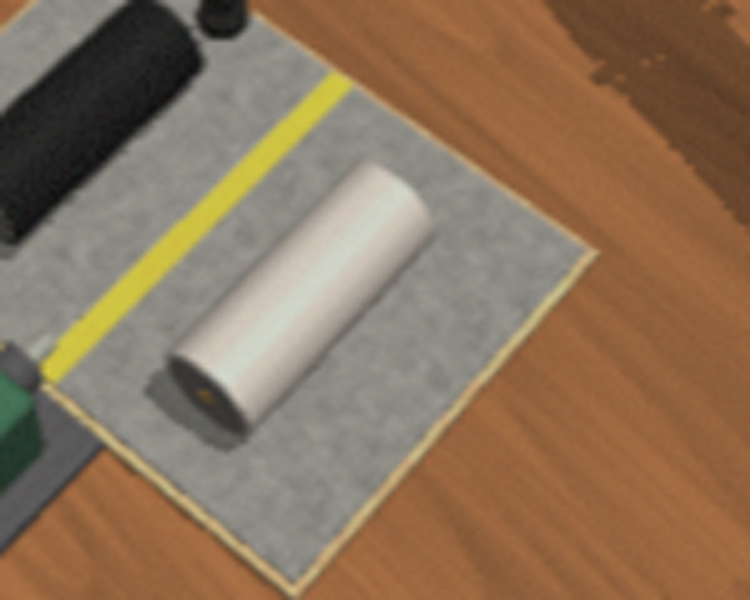

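```bash
cat >> h.py <<'E'
def yellow(f):
    i=f["frame"].astype(int);return (np.minimum(i[...,0],i[...,1])-i[...,2]>60)&(i[...,1]>.85*i[...,0])
def silver(f,near):
    i=f["frame"];m=(i.min(2)>163)&(i.max(2).astype(int)-i.min(2)<35)
    m=cv2.morphologyEx(m.astype(np.uint8),cv2.MORPH_OPEN,np.ones((5,5)))
    return big(m,np.array(near))
def fitleg(f,near,p0,capsign):
    m=silver(f,near);cs,_=cv2.findContours(m.astype(np.uint8),cv2.RETR_EXTERNAL,cv2.CHAIN_APPROX_NONE)
    pts=max(cs,key=cv2.contourArea)[:,0].astype(float)
    Q=unproj(f,pts,.05)[:,:2]-p0[:2];t=Q@[np.cos(p0[2]),np.sin(p0[2])]*capsign
    pts=pts[t<t.max()-.03]
    def res(p):
        H=hull(f,*p).reshape(-1,1,2)
        return np.array([cv2.pointPolygonTest(H,(float(a),float(b)),True)-.5 for a,b in pts])
    r=least_squares(res,p0,x_scale=[.01,.01,.1],loss="soft_l1",f_scale=.5,diff_step=1e-3)
    return r.x,np.sqrt(np.mean(res(r.x)**2)),m
def report(d,tag,nl):
    for n,near,lp,cs,p0 in(("top",(243,176),nl[0],-1,nl[2]),("scene",(244,210),nl[1],1,nl[2])):
        f=d[n];m,c,yaw,P=linefit(f,near)
        a=np.array([np.cos(yaw),np.sin(yaw)]);t=(P-c)@a;mid=c+a*(t.min()+t.max())/2
        p,r,sm=fitleg(f,lp,p0,cs);rel=p[:2]-mid
        print(n,"mid",mid.round(4),"yaw",round(float(yaw),4),"len",round(float(np.ptp(t)),4),"leg",p.round(4),"rms",round(float(r),2),
          "along %.4f across %.4f dyaw %.4f"%(rel@a,rel@[-a[1],a[0]],p[2]-yaw))
        o=f["frame"][:,:,::-1].copy();o=cv2.resize(o,None,fx=3,fy=3,interpolation=cv2.INTER_CUBIC)
        H=hull(f,*p);cv2.polylines(o,[((H+.5)*3).astype(int)],True,(0,0,255))
        e=proj(f,np.array([[*(mid+a*.13),.012],[*(mid-a*.13),.012]]));cv2.line(o,*[tuple(int(v) for v in (q+.5)*3) for q in e],(255,0,0))
        u,v=(proj(f,[[*mid,.012]])[0]*3).astype(int);cv2.imwrite(f"pics/fit_{tag}_{n}.png",o[max(0,v-280):v+280,max(0,u-380):u+380])
E
python3 - <<'E'
import pickle;from h import *
d=pickle.load(open("s0.pkl","rb"))
report(d,"a",[(212,173),(265,224),np.array([.555,.095,.11])])
f=d["top"];print("black approx",unproj(f,(410/1.5,250/1.5),.055),"foot",unproj(f,(415/1.5,316/1.5),.042),"driver",unproj(f,(350/1.5,150/1.5),.081),"jar",unproj(f,(140/1.5,335/1.5),.08),"bottle",unproj(f,(90/1.5,245/1.5),.19))
E
```

```text
top mid [0.5471 0.0077] yaw 0.1143 len 0.2498 leg [0.5498 0.0944 0.0795] rms 2.53 along 0.0126 across 0.0857 dyaw -0.0348
scene mid [0.5478 0.0059] yaw 0.1118 len 0.2519 leg [0.5527 0.0939 0.0263] rms 3.97 along 0.0147 across 0.0868 dyaw -0.0856
black approx [[ 0.56247651 -0.07762366  0.055     ]] foot [[ 0.44311016 -0.08410707  0.042     ]] driver [[0.74618394 0.02890113 0.081     ]] jar [[0.41252981 0.38970016 0.08      ]] bottle [[0.54099289 0.42854289 0.19      ]]
```

View pics/fit_a_top.png

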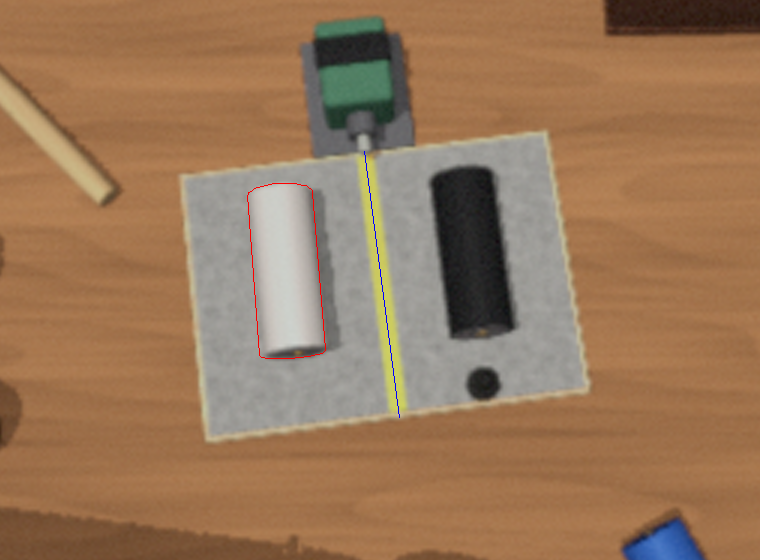

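View pics/fit_a_scene.png

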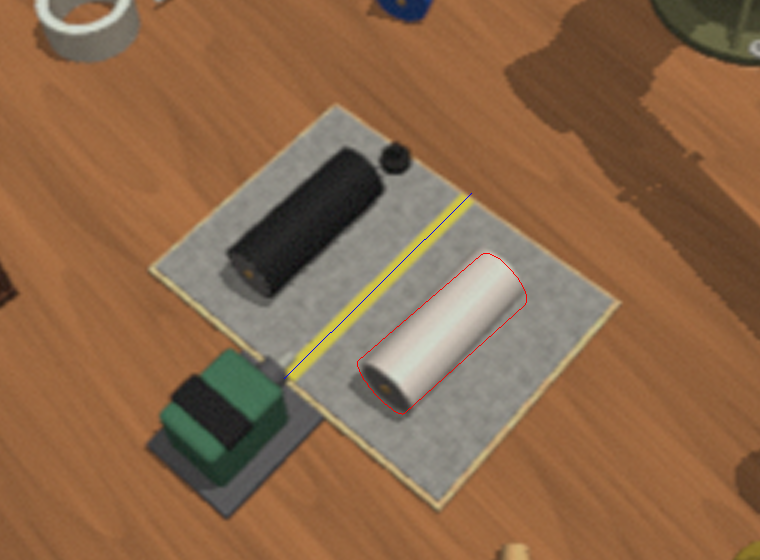

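```bash
cat >> h.py <<'E'
def edgefit(f,p0,capsign):
    """refine: move silhouette sides to strongest gradient"""
    g=cv2.GaussianBlur(f["frame"].astype(np.float32),(0,0),.8)
    p=np.array(p0,float)
    def samp(xy):return cv2.remap(g,xy[:,0].astype(np.float32).reshape(1,-1),xy[:,1].astype(np.float32).reshape(1,-1),cv2.INTER_LINEAR)[0]
    for it,w in enumerate((5,4,3,2.5,2.5)):
        H=hull(f,*p);k=len(H);pts=[];nn=[]
        ctr=H.mean(0);seg=[]
        for i in range(k):
            a,b=H[i],H[(i+1)%k];L=np.hypot(*(b-a))
            m=max(1,int(L))
            for s in (np.arange(m)+.5)/m:
                q=a+s*(b-a);n=np.array([b[1]-a[1],a[0]-b[0]])/max(L,1e-9)
                if n@(q-ctr)<0:n=-n
                pts.append(q);nn.append(n)
        pts=np.array(pts);nn=np.array(nn)
        offs=np.arange(-w,w+.01,.25)
        S=np.stack([samp(pts+o*nn) for o in offs],1)
        G=np.linalg.norm(np.diff(S,axis=1),axis=2)
        j=G.argmax(1);ok=G.max(1)>2.0
        tgt=pts+nn*(offs[j]+.125)[:,None];tgt=tgt[ok]
        def res(p):
            Hh=hull(f,*p).reshape(-1,1,2);return np.array([cv2.pointPolygonTest(Hh,(float(a),float(b)),True) for a,b in tgt])
        r=least_squares(res,p,x_scale=[.01,.01,.1],loss="soft_l1",f_scale=.3,diff_step=1e-3);p=r.x
    return p,np.median(abs(res(p)))
E
python3 - <<'E'
import pickle;from h import *
d=pickle.load(open("s0.pkl","rb"))
for n,c in(("top",-1),("scene",1)):
    f=d[n];p,r=edgefit(f,[.55,.095,.08],c);print(n,p.round(4),r)
    o=cv2.resize(f["frame"][:,:,::-1],None,fx=4,fy=4,interpolation=cv2.INTER_CUBIC);H=hull(f,*p)
    cv2.polylines(o,[((H+.5)*4).astype(int)],True,(0,0,255));u,v=(H.mean(0)*4).astype(int);cv2.imwrite(f"pics/e_{n}.png",o[v-200:v+200,u-200:u+200])
f=d["top"];o=np.array([152,113]);A=unproj(f,o+np.array([[286,190],[309.5,420]])/5-.4,.055);print(A,np.arctan2(*(A[0]-A[1])[[1,0]]))
E
cd pics; python3 -c "
import cv2,numpy as np
cv2.imwrite('e2.png',np.hstack([cv2.imread('e_top.png'),cv2.imread('e_scene.png')]))"
```

```text
top [0.5511 0.0871 0.1633] 0.8188687231635838
scene [0.5506 0.0906 0.1539] 1.4348221463658857
[[0.61059802 0.09830797 0.055     ]
 [0.48199165 0.0851108  0.055     ]] 0.10225881742427911
```

View pics/e2.png

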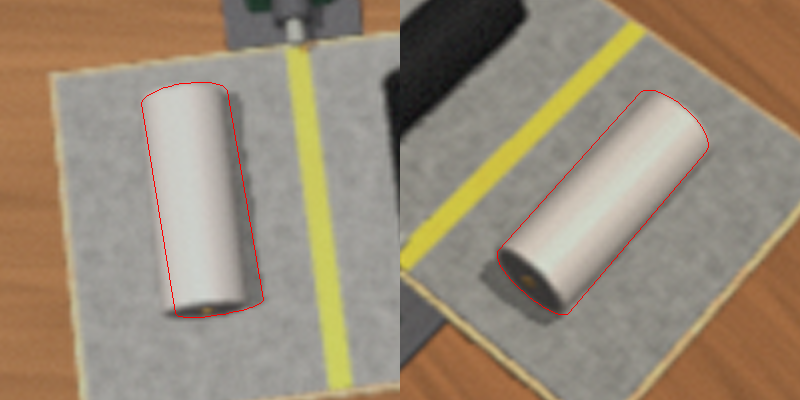

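```bash
cat >> h.py <<'E'
def rowedges(f,y,x0,x1,v0,v1,Lth=166,Rth=135):
    """top view: left/right sub-pixel edges on rows; returns axis via edges unprojected tangentially"""
    g=cv2.GaussianBlur(f["frame"].min(2).astype(np.float32),(0,0),.7);E=[]
    for v in range(v0,v1):
        r=g[v];c=int(round(x0+(x1-x0)*(v-v0)/(v1-v0)))
        i=c
        while r[i]>Lth:i-=1
        j=c
        while r[j]>Rth:j+=1
        E.append((v,i+(Lth-r[i])/(r[i+1]-r[i]),j-(Rth-r[j])/(r[j-1]-r[j])))
    return np.array(E)
def rowfit(f,E,p0):
    def res(p):
        H=hull(f,*p);o=[]
        for v,l,r in E:
            xs=[]
            for i in range(len(H)):
                a,b=H[i],H[(i+1)%len(H)]
                if (a[1]-v)*(b[1]-v)<0:xs.append(a[0]+(v-a[1])*(b[0]-a[0])/(b[1]-a[1]))
            o+=[min(xs)-l,max(xs)-r]
        return np.array(o)
    fn=lambda q:res([p0[0],q[0],q[1]])
    r=least_squares(fn,[p0[1],p0[2]],x_scale=[.01,.1],loss="soft_l1",f_scale=.5,diff_step=1e-3)
    e=fn(r.x);return r.x,e[::2],e[1::2]
E
python3 - <<'E'
import pickle;from h import *
d=pickle.load(open("s0.pkl","rb"));f=d["top"]
E=rowedges(f,0,209,214,150,195);print(E[::5].round(1).tolist())
q,l,r=rowfit(f,E,[.55,.092,.10]);print(q,l.round(1)[::4],r.round(1)[::4])
E
```

```text
[[150.0, 199.1, 217.5], [155.0, 199.7, 218.1], [160.0, 200.2, 218.6], [165.0, 200.7, 219.3], [170.0, 201.2, 219.8], [175.0, 201.8, 220.4], [180.0, 202.2, 221.0], [185.0, 202.9, 221.6], [190.0, 203.4, 222.2]]
[0.09365188 0.06661445] [-0.6 -0.8 -1.  -1.2 -1.3 -1.5 -1.8 -1.8 -2.2 -2.3 -2.5 -2.8] [2.7 2.5 2.3 2.2 1.9 1.9 1.6 1.4 1.2 1.1 0.9 0.7]
```

```bash
python3 - <<'E'
import pickle;from h import *
d=pickle.load(open("s0.pkl","rb"));f=d["top"]
for v in(150,170,190):
    print(v,[tuple(x) for x in f["frame"][v,192:230].tolist()])
print([tuple(x) for x in f["frame"][165,255:292].tolist()])
o=f["frame"][130:210,185:300,::-1];cv2.imwrite("pics/z.png",cv2.resize(o,None,fx=6.9,fy=6.9,interpolation=cv2.INTER_NEAREST))
E
```

```text
150 [(159, 157, 153), (161, 159, 156), (163, 162, 157), (163, 161, 158), (158, 157, 152), (156, 153, 149), (163, 157, 153), (176, 171, 165), (189, 183, 177), (197, 190, 185), (201, 196, 190), (204, 202, 195), (203, 204, 197), (203, 204, 197), (204, 205, 200), (205, 206, 200), (204, 204, 199), (203, 203, 198), (203, 202, 196), (204, 200, 195), (199, 194, 188), (192, 187, 180), (185, 179, 173), (179, 174, 168), (172, 166, 160), (157, 151, 146), (135, 129, 125), (113, 110, 106), (111, 110, 106), (111, 111, 109), (115, 115, 110), (120, 120, 116), (147, 145, 142), (157, 155, 152), (155, 155, 150), (157, 157, 152), (157, 157, 153), (156, 156, 151)]
170 [(158, 157, 153), (154, 152, 150), (150, 148, 146), (154, 152, 149), (157, 155, 151), (155, 154, 151), (156, 155, 150), (157, 156, 152), (159, 156, 150), (176, 171, 166), (187, 181, 176), (197, 192, 186), (201, 195, 189), (203, 202, 196), (204, 203, 197), (204, 204, 198), (204, 204, 200), (205, 207, 202), (205, 208, 202), (204, 206, 200), (203, 203, 197), (203, 200, 195), (201, 196, 190), (195, 188, 183), (189, 184, 178), (181, 175, 170), (1
[... 715 characters left out ...]
 (152, 146, 140), (126, 123, 118), (108, 106, 103), (108, 106, 105), (111, 111, 109), (118, 117, 114), (146, 146, 141), (157, 156, 151)]
[(161, 161, 156), (161, 159, 156), (157, 154, 151), (154, 152, 148), (153, 152, 147), (151, 150, 147), (112, 112, 110), (56, 55, 52), (32, 34, 31), (25, 24, 22), (31, 32, 33), (29, 30, 29), (37, 34, 36), (31, 34, 35), (33, 32, 32), (37, 37, 38), (40, 37, 38), (44, 43, 41), (40, 41, 43), (40, 37, 39), (34, 34, 32), (32, 31, 31), (24, 25, 26), (31, 35, 32), (30, 32, 32), (28, 28, 29), (21, 25, 26), (35, 34, 36), (78, 78, 77), (112, 110, 108), (147, 146, 142), (158, 156, 152), (159, 159, 154), (162, 159, 155), (157, 155, 152), (160, 158, 154), (159, 158, 154)]
```

View pics/z.png

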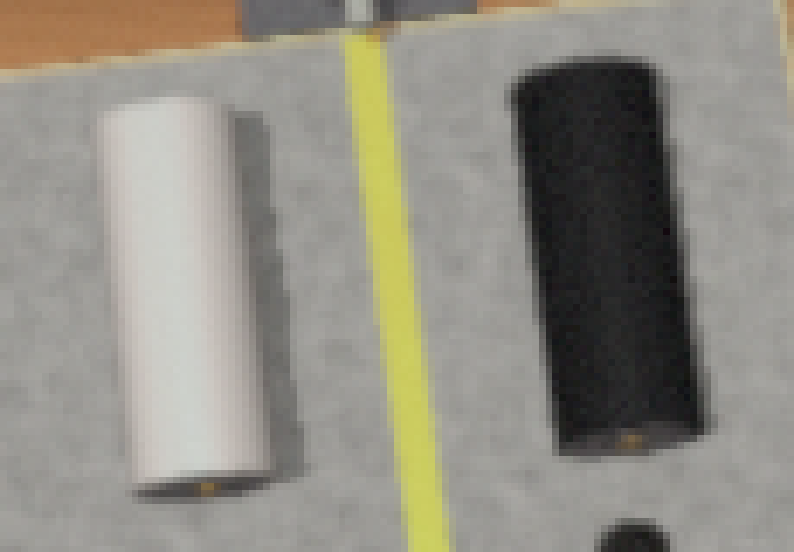

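```bash
python3 - <<'E'
import pickle;from h import *
d=pickle.load(open("s0.pkl","rb"));f=d["top"]
A=unproj(f,np.array([[208.35,150],[210.7,170],[213.05,190]]),.042);print(A,np.arctan2(*(A[0]-A[2])[[1,0]]))
R=f["view"][:3,:3];print(-R.T@f["view"][:3,3])
# ends: far top arc v~144 at centre (on crest z=.072?), near bottom cap center
print(unproj(f,(207.6,144.2),.072),unproj(f,(215,200.7),.042))  # gold dot = cap centre
s=d["scene"];print(unproj(s,(205+207/5-1+0,164+395/5-.4),.042)) if 0 else None
print("scene cap", unproj(s,(205-21+207/5-.4,164+395/5-.4),.042))
E
```

```text
[[0.61655057 0.10098628 0.042     ]
 [0.55902993 0.0942308  0.042     ]
 [0.50272311 0.08761787 0.042     ]] 0.11690893069183314
[ 0.30591757 -0.0048016   0.99934981]
[[0.62320258 0.09978036 0.072     ]] [[0.47305455 0.08226286 0.042     ]]
scene cap [[0.6647008  0.06308955 0.042     ]]
```

```bash
python3 - <<'E'
from workcell import env
import numpy as np
from scipy.spatial.transform import Rotation as Ro
s=env.get_state();R=Ro.from_euler('xyz',s["ee_rot"]).as_matrix();print(R.round(3))
y=R[:,1];print("tool y yaw",np.degrees(np.arctan2(y[1],y[0])),"want",np.degrees(.115))
E
```

```text
[[-0.     0.261  0.965]
 [-0.002  0.965 -0.261]
 [-1.    -0.002  0.   ]]
tool y yaw 74.88697369780871 want 6.589014644004467
```

drive_tool(
  commands=[
    {"dx": 0.16,"dy": -0.22,"dz": 0.05},
    {"dx": 0.32,"dy": -0.44,"dz": 0.1},
    {"dx": 0.48,"dy": -0.66,"dz": 0.1},
    {"dx": 0.6,"dy": -0.85,"dz": 0.1},
    {"dx": 0.6,"dy": -0.85,"dz": 0.1},
  ],
  hand=-1,
)

```text
invalid input
```

drive_tool(
  commands=[
    {"dx": 0.16,"dy": -0.22,"dz": 0.05,"ax": 0,"ay": 0,"az": -0.05},
    {"dx": 0.32,"dy": -0.44,"dz": 0.1,"ax": 0,"ay": 0,"az": -0.1},
    {"dx": 0.48,"dy": -0.66,"dz": 0.1,"ax": 0,"ay": 0,"az": -0.15},
    {"dx": 0.6,"dy": -0.85,"dz": 0.1,"ax": 0,"ay": 0,"az": -0.2},
    {"dx": 0.6,"dy": -0.85,"dz": 0.1,"ax": 0,"ay": 0,"az": -0.25},
  ],
  hand=-1,
)

```text
time: 0.52
ee_pos: [0.2895, 0.4563, 0.311]
ee_rot: [-1.478, 1.569, -2.271]
ft_force: [1.5, 0.0, -0.5]
width: 0.0871
```

drive_tool(
  commands=[
    {"dx": 0.16,"dy": -0.2,"dz": 0,"ax": 0,"ay": 0,"az": -0.055},
    {"dx": 0.32,"dy": -0.4,"dz": 0,"ax": 0,"ay": 0,"az": -0.11},
    {"dx": 0.48,"dy": -0.6,"dz": 0,"ax": 0,"ay": 0,"az": -0.165},
    {"dx": 0.64,"dy": -0.8,"dz": 0,"ax": 0,"ay": 0,"az": -0.22},
    {"dx": 0.75,"dy": -0.9,"dz": 0,"ax": 0,"ay": 0,"az": -0.27},
    {"dx": 0.8,"dy": -0.95,"dz": 0,"ax": 0,"ay": 0,"az": -0.31},
    {"dx": 0.8,"dy": -0.95,"dz": 0,"ax": 0,"ay": 0,"az": -0.31},
  ],
)

```text
time: 1.1
ee_pos: [0.4553, 0.2576, 0.3111]
ee_rot: [0.204, 1.566, -1.255]
ft_force: [0.6, -0.8, 0.6]
width: 0.0867
```

```bash
cat > w.py <<'E'
from workcell import env
from h import *
from scipy.spatial.transform import Rotation as Ro
import pickle,sys
def shot(names=("top","scene","wrist"),tag="x"):
    s=env.get_state();d={"s":s}
    for n in names:
        if n=="wrist": s=env.get_state();d["s"]=s
        d[n]=env.snapshot(n)
        cv2.imwrite(f"pics/{n}_{tag}.png",cv2.resize(d[n]["frame"][:,:,::-1],None,fx=1.5,fy=1.5,interpolation=cv2.INTER_CUBIC))
    if "wrist" in d:
        T=np.eye(4);T[:3,:3]=Ro.from_euler('xyz',s["ee_rot"]).as_matrix();T[:3,3]=s["ee_pos"]
        d["wrist"]["view"]=np.linalg.inv(T@d["wrist"]["T_tool_cam"])
    R=Ro.from_euler('xyz',s["ee_rot"]).as_matrix()
    print("t",s["time"],"pos",s["ee_pos"].round(4),"F",s["ft_force"].round(2),"x",R[:,0].round(4),"yaw y",np.arctan2(R[1,1],R[0,1]).round(4))
    pickle.dump(d,open(f"{tag}.pkl","wb"));return d
E
python3 -c "
from w import *
d=shot(('wrist',),'b')
print(d['wrist']['T_tool_cam'].round(3))"
```

```text
t 1.1 pos [0.4553 0.2576 0.3111] F [ 0.58 -0.82  0.56] x [ 0.0013 -0.0041 -1.    ] yaw y 0.1123
[[ 0.001  0.287 -0.958 -0.092]
 [ 1.     0.001  0.002  0.   ]
 [ 0.001 -0.958 -0.287 -0.078]
 [ 0.     0.     0.     1.   ]]
```

View pics/wrist_b.png

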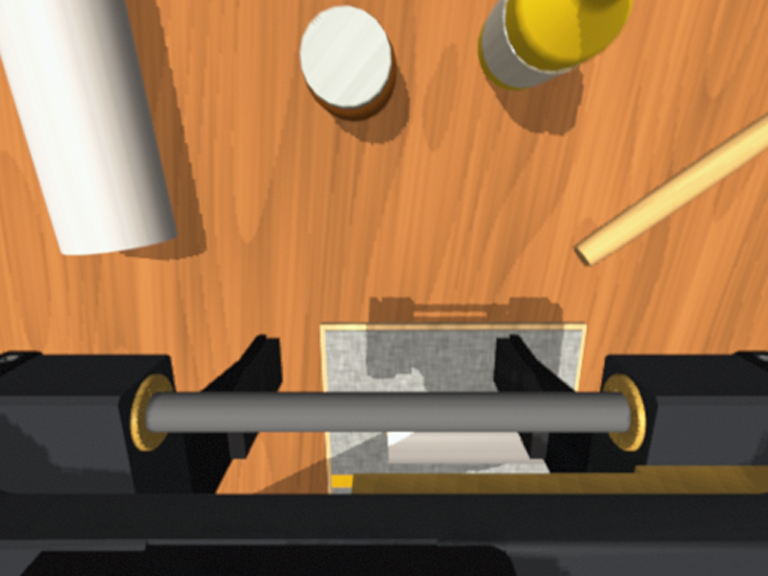

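drive_tool(
  commands=[
    {"dx": 0.1,"dy": -0.17,"dz": 0,"ax": 0,"ay": 0.0,"az": 0},
    {"dx": 0.2,"dy": -0.34,"dz": -0.05,"ax": 0,"ay": 0,"az": 0},
    {"dx": 0.3,"dy": -0.51,"dz": -0.15,"ax": 0,"ay": 0,"az": 0},
    {"dx": 0.4,"dy": -0.68,"dz": -0.3,"ax": 0,"ay": 0,"az": 0},
    {"dx": 0.46,"dy": -0.785,"dz": -0.45,"ax": 0,"ay": 0,"az": 0},
    {"dx": 0.46,"dy": -0.785,"dz": -0.6,"ax": 0,"ay": 0,"az": 0},
    {"dx": 0.46,"dy": -0.785,"dz": -0.65,"ax": 0,"ay": 0,"az": 0},
    {"dx": 0.46,"dy": -0.785,"dz": -0.65,"ax": 0,"ay": 0,"az": 0},
  ],
)

```text
time: 1.82
ee_pos: [0.5419, 0.1051, 0.1774]
ee_rot: [-1.277, 1.561, -2.727]
ft_force: [-0.3, 0.8, 0.4]
width: 0.087
```

```bash
python3 -c "
from w import *
d=shot(('scene','top','wrist'),'c')"; cd pics; python3 -c "
import cv2,numpy as np
a=[cv2.resize(cv2.imread(f'{n}_c.png'),(512,384)) for n in('scene','top','wrist')]
a[0]=cv2.resize(cv2.imread('scene_c.png')[150:470,220:646],(512,384))
cv2.imwrite('c3.png',np.vstack([np.hstack(a[:2])])[:, :1024]);cv2.imwrite('c3.png',cv2.resize(cv2.imread('c3.png'),(800,300)))"
```

```text
t 1.9167 pos [0.5444 0.1067 0.1816] F [0.65 0.31 0.58] x [-0.0012 -0.001  -1.    ] yaw y 0.1223
```

View pics/c3.png

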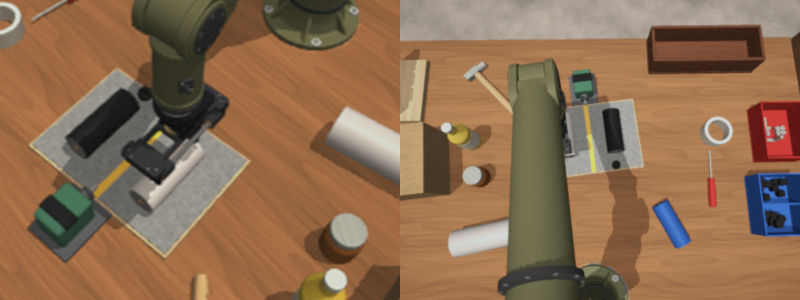

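View pics/wrist_c.png

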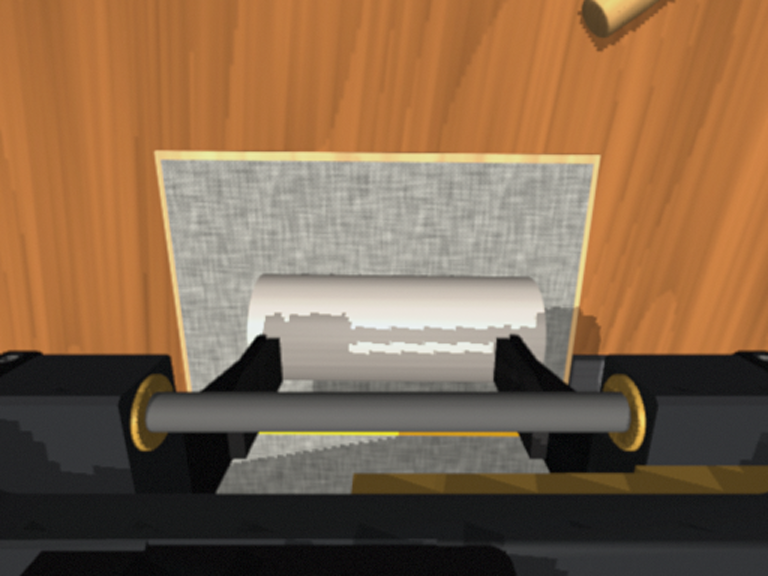

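```bash
cat >> w.py <<'E'
def ray(f,uv):
    d=np.array([(uv[0]-f["cx"])/f["fx"],-(uv[1]-f["cy"])/f["fy"],-1.]);R=f["view"][:3,:3];return -R.T@f["view"][:3,3],R.T@d
def tang(f,uv,yaw,side,r=.03,z=.042):
    """across coord of axis (axis dir yaw) s.t. ray is tangent; side=+1: silhouette on +n side"""
    o,d=ray(f,uv);a=np.array([np.cos(yaw),np.sin(yaw),0]);n=np.array([-a[1],a[0],0])
    on,oz,dn,dz=o@n,o[2],d@n,d[2];L=np.hypot(dn,dz)
    # line dist: ((c-on)*dz-(z-oz)*dn)/L=±r
    cs=[on+((z-oz)*dn+s*r*L)/dz for s in(1,-1)]
    return min(cs) if side>0 else max(cs)
E
python3 - <<'E'
from w import *
s=env.get_state();print(s["time"],s["ee_pos"])
d=pickle.load(open("c.pkl","rb"));f=d["wrist"];print(f["fx"],f["cx"],f["cy"])
for yaw in (.114,):
    n=np.array([-np.sin(yaw),np.cos(yaw)])
    for c in(300,400,500): print("rear",tang(f,(c/1.5-.5,275/1.5-.5),yaw,1),"front",tang(f,(c/1.5-.5,380/1.5-.5),yaw,-1))
    for c in(300,380,480): print("line",unproj(f,(c/1.5-.5,434/1.5-.5),.012)[0,:2]@n)
    print("expected leg",n@[.548,.0928],"line",n@[.547,.0068],"tool",n@s["ee_pos"][:2])
    print("board rear edge", unproj(f,(380/1.5-.5,153/1.5-.5),.012)[0,:2]@n)
E
```

```text
1.9667 [0.54509928 0.10674627 0.18261981]
290.5551575711535 258.18955687796563 191.83732802504574
rear 0.02832205029335981 front 0.02908918311844562
rear 0.028762542346874934 front 0.02955973906920896
rear 0.02920240502163164 front 0.03002977054713979
line -0.06355542617479777
line -0.0630602697232686
line -0.06244208779963099
expected leg 0.02986086483368961 line -0.055467158878516346 tool 0.04404657690660471
board rear edge 0.1241406992737286
```

drive_tool(
  commands=[
    {"dx": 0.015,"dy": -0.032,"dz": -0.06,"ax": 0,"ay": 0,"az": 0},
    {"dx": 0.015,"dy": -0.032,"dz": -0.12,"ax": 0,"ay": 0,"az": 0},
    {"dx": 0.015,"dy": -0.032,"dz": -0.15,"ax": 0,"ay": 0,"az": 0},
    {"dx": 0.015,"dy": -0.032,"dz": -0.15,"ax": 0,"ay": 0,"az": 0},
    {"dx": 0.015,"dy": -0.032,"dz": -0.15,"ax": 0,"ay": 0,"az": 0},
  ],
)

```text
time: 2.38
ee_pos: [0.5476, 0.1004, 0.152]
ee_rot: [-0.541, 1.57, -1.99]
ft_force: [0.1, -0.4, 0.3]
width: 0.087
```

```bash
python3 -c "
from w import *
d=shot(('wrist',),'d');s=env.get_state();print(s['ee_pos'],s['ft_force'])"
```

```text
t 2.3833 pos [0.5476 0.1004 0.152 ] F [ 0.11 -0.44  0.35] x [-3.e-04 -7.e-04 -1.e+00] yaw y 0.1225
[0.54802329 0.10042767 0.15252691] [ 0.29428302 -0.16757415 -0.43068299]
```

drive_tool(
  commands=[
    {"dx": 0,"dy": 0,"dz": -0.03,"ax": 0,"ay": 0,"az": -0.004},
    {"dx": 0,"dy": 0,"dz": -0.05,"ax": 0,"ay": 0,"az": -0.004},
    {"dx": 0,"dy": 0,"dz": -0.055,"ax": 0,"ay": 0,"az": -0.004},
    {"dx": 0,"dy": 0,"dz": -0.055,"ax": 0,"ay": 0,"az": -0.004},
  ],
)

```text
time: 2.77
ee_pos: [0.5483, 0.1005, 0.1421]
ee_rot: [1.455, 1.57, -0.002]
ft_force: [-0.2, 0.1, 3.2]
width: 0.087
```

drive_tool(
  commands=[
    {"dx": 0.001,"dy": -0.01,"dz": -0.004,"ax": 0,"ay": 0,"az": 0},
    {"dx": 0.003,"dy": -0.025,"dz": -0.004,"ax": 0,"ay": 0,"az": 0},
    {"dx": 0.004,"dy": -0.04,"dz": -0.004,"ax": 0,"ay": 0,"az": 0},
    {"dx": 0.006,"dy": -0.055,"dz": -0.004,"ax": 0,"ay": 0,"az": 0},
    {"dx": 0.008,"dy": -0.07,"dz": -0.004,"ax": 0,"ay": 0,"az": 0},
    {"dx": 0.01,"dy": -0.085,"dz": -0.004,"ax": 0,"ay": 0,"az": 0},
    {"dx": 0.011,"dy": -0.1,"dz": -0.004,"ax": 0,"ay": 0,"az": 0},
    {"dx": 0.011,"dy": -0.1,"dz": -0.004,"ax": 0,"ay": 0,"az": 0},
  ],
)

```text
time: 3.43
ee_pos: [0.5506, 0.0798, 0.142]
ee_rot: [1.565, 1.57, 0.107]
ft_force: [-2.5, -0.2, 6.1]
width: 0.0869
```

```bash
python3 -c "
from w import *
d=shot(('wrist',),'e')"
```

```text
t 3.4333 pos [0.5506 0.0798 0.142 ] F [-2.47 -0.22  6.13] x [ 9.e-04  1.e-04 -1.e+00] yaw y 0.113
```

View pics/wrist_e.png

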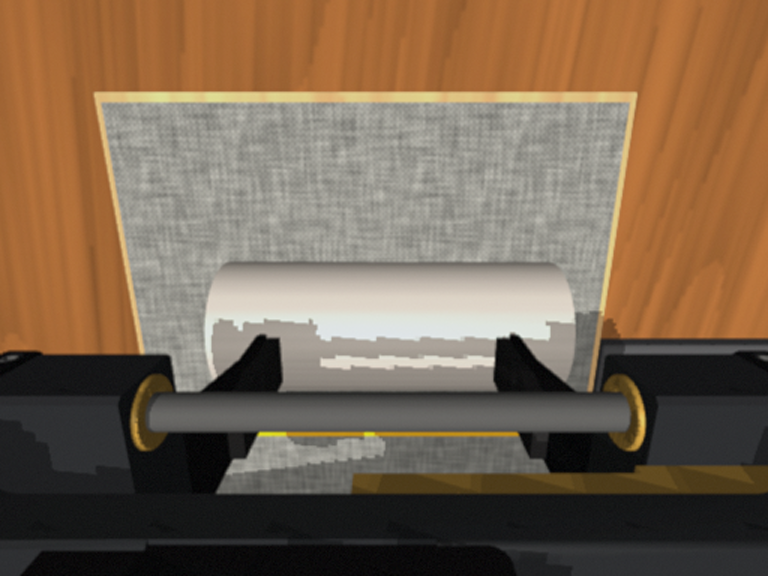

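View pics/wrist_d.png

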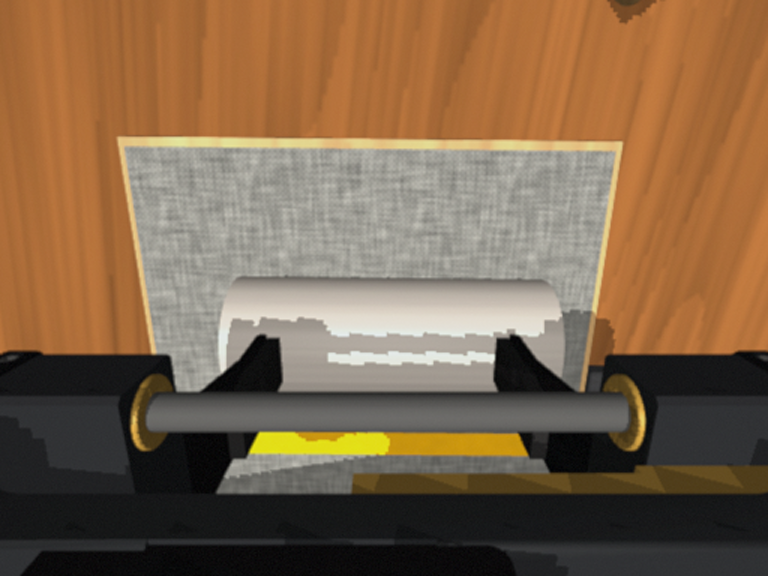

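```bash
cat >> w.py <<'E'
def legwrist(f,yaw=.114,lo=None,verbose=True):
    """rear silhouette of leg in wrist view: dark-to-bright edge; board rear edge"""
    g=cv2.GaussianBlur(f["frame"].astype(np.float32).mean(2),(0,0),.7)
    out=[];b=[]
    n=np.array([-np.sin(yaw),np.cos(yaw)])
    sat=f["frame"].max(2).astype(int)-f["frame"].min(2)
    for c in range(165,350,8):
        col=g[:,c-1:c+2].mean(1);sc=sat[:,c]
        # felt begins after board edge (sat drops); 
        v=20
        while v<215 and not (sc[v:v+6]<25).all(): v+=1
        b.append(unproj(f,(c,v-4),.012)[0,:2]@n)
        # leg: first row where brightness stays>felt for 10 rows
        w=v+5
        while w<240 and not (col[w:w+8]>185).all(): w+=1
        # dark rim: back up to the gradient
        out.append((c,v,w))
    return np.array(out)
E
python3 - <<'E'
from w import *
d=pickle.load(open("e.pkl","rb"));f=d["wrist"]
print(f["frame"][165:200,256].mean(1).round(0))
d2=pickle.load(open("d.pkl","rb"))
n=np.array([-np.sin(.114),np.cos(.114)])
print(d2["wrist"]["frame"][175:205,256].mean(1).round(0))
for f,r,b in((d2["wrist"],277,143),(d["wrist"],262,97)):
    for c in(240,540):print(tang(f,(c/1.5-.5,r/1.5-.5),.114,1))
    print("board edge",unproj(f,(256,b/1.5-.5),.012)[0,:2]@n)
E
```

```text
[165. 161. 165. 166. 160. 160. 162. 149. 149. 132. 110. 110. 122. 129.
 138. 143. 151. 157. 161. 165. 169. 173. 178. 180. 184. 188. 190. 193.
 196. 200. 202. 205. 207. 209. 209.]
[153. 153. 152. 156. 157. 149. 151. 161. 164. 165. 129. 106. 117. 126.
 136. 144. 150. 155. 164. 168. 174. 178. 180. 183. 185. 187. 190. 191.
 195. 199.]
0.028445676300185657
0.029611146403927036
board edge 0.12215666643279192
0.01840406767660012
0.01811051041720449
board edge 0.12165112647515768
```

drive_tool(
  commands=[
    {"dx": 0.001,"dy": -0.02,"dz": -0.004,"ax": 0,"ay": 0,"az": 0},
    {"dx": 0.003,"dy": -0.035,"dz": -0.004,"ax": 0,"ay": 0,"az": 0},
    {"dx": 0.004,"dy": -0.05,"dz": -0.004,"ax": 0,"ay": 0,"az": 0},
    {"dx": 0.006,"dy": -0.065,"dz": -0.004,"ax": 0,"ay": 0,"az": 0},
    {"dx": 0.006,"dy": -0.07,"dz": -0.004,"ax": 0,"ay": 0,"az": 0},
    {"dx": 0.006,"dy": -0.07,"dz": 0.02,"ax": 0,"ay": 0,"az": 0},
    {"dx": 0.006,"dy": -0.07,"dz": 0.05,"ax": 0,"ay": 0,"az": 0},
  ],
)

```text
time: 4.07
ee_pos: [0.5514, 0.066, 0.1518]
ee_rot: [-1.539, 1.571, -2.997]
ft_force: [0.2, -0.6, 0.1]
width: 0.0872
```

```bash
cat >> w.py <<'E'
def leg2(f,yaw=.114):
    n=np.array([-np.sin(yaw),np.cos(yaw)]);g=f["frame"].astype(np.float32).mean(2);r=[]
    sat=f["frame"].max(2).astype(int)-f["frame"].min(2)
    for c in range(165,345,12):
        col=cv2.blur(g[:,c-2:c+3],(5,1))[:,2]
        # last row-run: monotone brightening of >60 in 22 rows after a drop
        best=None
        for v in range(40,235):
            sc=(col[v-6:v-2].mean()-col[v+1:v+3].min())+(col[min(v+16,383)]-col[v+2])
            if (sat[v-8:v+14,c]<40).all() and (best is None or sc>best[0]):best=(sc,v)
        r.append((c,best[1],tang(f,(c,best[1]),yaw,1)))
    r=np.array(r);p=np.polyfit((r[:,0]-256),r[:,2],1);m=np.median(r[:,2]);return m,r
def st(tag):
    d=shot(("wrist",),tag);f=d["wrist"];m,r=leg2(f);s=d["s"]
    n=np.array([-np.sin(.114),np.cos(.114)]);t=n@s["ee_pos"][:2]
    print("leg n %.4f"%m,"tip-leg %.4f"%(t-m),"to line %.4f"%(m+.0556));print(r[:,1].astype(int),(r[:,2]*1000).round(1))
E
python3 -c "
from w import *
for k in 'de':print(leg2(pickle.load(open(k+'.pkl','rb'))['wrist'])[0])
st('f')"
```

```text
0.02930674663999837
0.018392795519683425
t 4.0667 pos [0.5514 0.066  0.1518] F [ 0.16 -0.64  0.11] x [-2.e-04 -0.e+00 -1.e+00] yaw y 0.1131
leg n 0.0113 tip-leg -0.0084 to line 0.0669
[162 225 161 162 162 162 162 162 162 162 162 162 162 162 225] [ 11.4 -38.7  12.1  11.3  11.3  11.3  11.3  11.3  11.3  11.2  11.2  11.2
  11.2  11.2 -38.9]
```

drive_tool(
  commands=[
    {"dx": -0.01,"dy": 0.084,"dz": 0,"ax": 0,"ay": 0,"az": 0},
    {"dx": -0.01,"dy": 0.084,"dz": -0.025,"ax": 0,"ay": 0,"az": 0},
    {"dx": -0.01,"dy": 0.084,"dz": -0.045,"ax": 0,"ay": 0,"az": 0},
    {"dx": -0.01,"dy": 0.084,"dz": -0.053,"ax": 0,"ay": 0,"az": 0},
    {"dx": -0.01,"dy": 0.08,"dz": -0.053,"ax": 0,"ay": 0,"az": 0},
    {"dx": -0.008,"dy": 0.07,"dz": -0.053,"ax": 0,"ay": 0,"az": 0},
    {"dx": -0.006,"dy": 0.055,"dz": -0.053,"ax": 0,"ay": 0,"az": 0},
    {"dx": -0.005,"dy": 0.04,"dz": -0.053,"ax": 0,"ay": 0,"az": 0},
  ],
)

```text
time: 4.78
ee_pos: [0.5513, 0.0734, 0.1425]
ee_rot: [1.609, 1.569, 0.151]
ft_force: [-0.4, -0.1, 0.8]
width: 0.087
```

drive_tool(
  commands=[
    {"dx": 0.002,"dy": -0.02,"dz": -0.007,"ax": 0,"ay": 0,"az": 0},
    {"dx": 0.004,"dy": -0.035,"dz": -0.007,"ax": 0,"ay": 0,"az": 0},
    {"dx": 0.006,"dy": -0.05,"dz": -0.007,"ax": 0,"ay": 0,"az": 0},
    {"dx": 0.008,"dy": -0.065,"dz": -0.007,"ax": 0,"ay": 0,"az": 0},
    {"dx": 0.01,"dy": -0.08,"dz": -0.007,"ax": 0,"ay": 0,"az": 0},
    {"dx": 0.011,"dy": -0.095,"dz": -0.007,"ax": 0,"ay": 0,"az": 0},
    {"dx": 0.013,"dy": -0.11,"dz": -0.007,"ax": 0,"ay": 0,"az": 0},
    {"dx": 0.013,"dy": -0.11,"dz": -0.007,"ax": 0,"ay": 0,"az": 0},
  ],
)

```text
time: 5.45
ee_pos: [0.5541, 0.05, 0.1415]
ee_rot: [1.373, 1.568, -0.086]
ft_force: [-1.0, -0.9, 4.9]
width: 0.0873
```

```bash
python3 -c "
from w import *
st('g')"
```

```text
t 5.45 pos [0.5541 0.05   0.1415] F [-0.99 -0.91  4.86] x [ 2.3e-03 -2.0e-04 -1.0e+00] yaw y 0.1112
leg n -0.0003 tip-leg -0.0131 to line 0.0553
[158 225 158 158 158 158 158 158 158 158 158 158 158 158 226] [  0.  -50.4  -0.   -0.1  -0.1  -0.1  -0.2  -0.2  -0.3  -0.3  -0.3  -0.4
  -0.4  -0.4 -51.7]
```

drive_tool(
  commands=[
    {"dx": 0,"dy": 0,"dz": 0.04,"ax": 0,"ay": 0,"az": 0},
    {"dx": -0.012,"dy": 0.11,"dz": 0.04,"ax": 0,"ay": 0,"az": 0},
    {"dx": -0.012,"dy": 0.11,"dz": 0.02,"ax": 0,"ay": 0,"az": 0},
    {"dx": -0.012,"dy": 0.11,"dz": -0.002,"ax": 0,"ay": 0,"az": 0},
    {"dx": -0.012,"dy": 0.11,"dz": -0.004,"ax": 0,"ay": 0,"az": 0},
    {"dx": -0.012,"dy": 0.105,"dz": -0.004,"ax": 0,"ay": 0,"az": 0},
    {"dx": -0.011,"dy": 0.095,"dz": -0.004,"ax": 0,"ay": 0,"az": 0},
    {"dx": -0.009,"dy": 0.08,"dz": -0.004,"ax": 0,"ay": 0,"az": 0},
  ],
)

```text
time: 6.17
ee_pos: [0.5528, 0.0661, 0.142]
ee_rot: [1.583, 1.568, 0.124]
ft_force: [-2.3, -0.6, 11.1]
width: 0.0866
```

drive_tool(
  commands=[
    {"dx": 0.002,"dy": -0.02,"dz": 0.0,"ax": 0,"ay": 0,"az": 0},
    {"dx": 0.004,"dy": -0.036,"dz": 0.0,"ax": 0,"ay": 0,"az": 0},
    {"dx": 0.006,"dy": -0.052,"dz": 0.0,"ax": 0,"ay": 0,"az": 0},
    {"dx": 0.008,"dy": -0.068,"dz": -0.001,"ax": 0,"ay": 0,"az": 0},
    {"dx": 0.01,"dy": -0.084,"dz": -0.001,"ax": 0,"ay": 0,"az": 0},
    {"dx": 0.012,"dy": -0.1,"dz": -0.002,"ax": 0,"ay": 0,"az": 0},
    {"dx": 0.014,"dy": -0.116,"dz": -0.002,"ax": 0,"ay": 0,"az": 0},
    {"dx": 0.015,"dy": -0.132,"dz": -0.002,"ax": 0,"ay": 0,"az": 0},
  ],
)

```text
time: 6.83
ee_pos: [0.556, 0.0392, 0.142]
ee_rot: [1.616, 1.568, 0.157]
ft_force: [-1.6, -0.3, 7.3]
width: 0.0871
```

```bash
python3 -c "
from w import *
st('i')"
```

```text
t 6.8333 pos [0.556  0.0392 0.142 ] F [-1.64 -0.29  7.3 ] x [ 3.2e-03  5.0e-04 -1.0e+00] yaw y 0.1117
leg n -0.0183 tip-leg -0.0061 to line 0.0373
[168 225 168 168 168 168 168 168 168 168 168 226 168 168 226] [-18.  -61.5 -18.1 -18.1 -18.1 -18.2 -18.2 -18.2 -18.3 -18.3 -18.3 -62.7
 -18.4 -18.4 -62.9]
```

drive_tool(
  commands=[
    {"dx": 0.002,"dy": -0.018,"dz": -0.002,"ax": 0,"ay": 0,"az": 0},
    {"dx": 0.004,"dy": -0.036,"dz": -0.002,"ax": 0,"ay": 0,"az": 0},
    {"dx": 0.004,"dy": -0.036,"dz": 0.03,"ax": 0,"ay": 0,"az": 0},
    {"dx": -0.006,"dy": 0.055,"dz": 0.04,"ax": 0,"ay": 0,"az": 0},
    {"dx": -0.006,"dy": 0.055,"dz": 0.03,"ax": 0,"ay": 0,"az": 0},
    {"dx": -0.006,"dy": 0.055,"dz": 0.03,"ax": 0,"ay": 0.001,"az": 0.001},
  ],
)

```text
time: 7.38
ee_pos: [0.5543, 0.0502, 0.1474]
ee_rot: [1.55, 1.571, 0.095]
ft_force: [-0.4, -1.2, 1.0]
width: 0.0868
```

```bash
python3 -c "
from w import *
st('j')"
```

```text
t 7.3833 pos [0.5543 0.0502 0.1474] F [-0.36 -1.23  0.99] x [ 3.e-04  0.e+00 -1.e+00] yaw y 0.1156
leg n -0.0248 tip-leg 0.0116 to line 0.0308
[190 190 190 190 190 190 223 190 224 190 224 223 224 190 226] [-24.8 -24.8 -24.8 -24.8 -24.7 -24.7 -51.3 -24.7 -52.1 -24.7 -52.1 -51.2
 -52.1 -24.7 -53.7]
```

View pics/wrist_j.png

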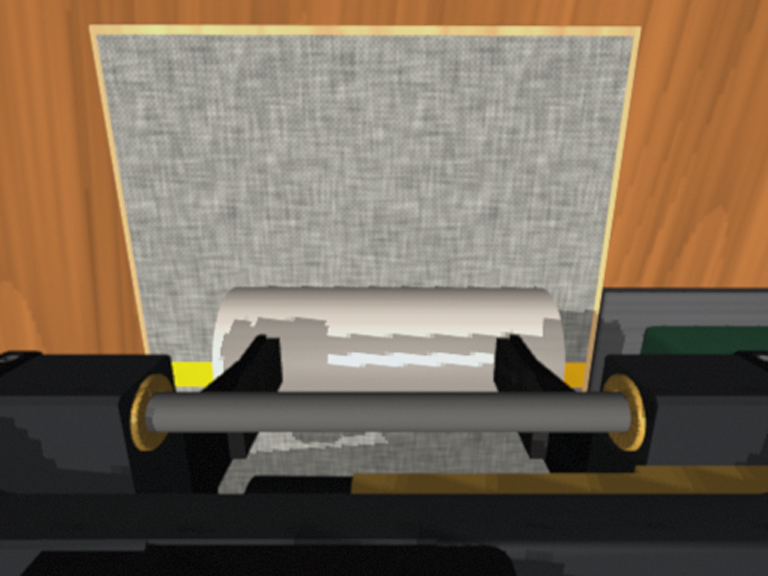

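drive_tool(
  commands=[
    {"dx": 0.001,"dy": -0.012,"dz": -0.02,"ax": 0,"ay": 0,"az": 0},
    {"dx": 0.001,"dy": -0.012,"dz": -0.029,"ax": 0,"ay": 0,"az": 0},
    {"dx": 0.001,"dy": -0.012,"dz": -0.031,"ax": 0,"ay": 0,"az": 0},
    {"dx": 0.002,"dy": -0.024,"dz": -0.031,"ax": 0,"ay": 0,"az": 0},
    {"dx": 0.004,"dy": -0.038,"dz": -0.031,"ax": 0,"ay": 0,"az": 0},
    {"dx": 0.006,"dy": -0.053,"dz": -0.031,"ax": 0,"ay": 0,"az": 0},
    {"dx": 0.008,"dy": -0.068,"dz": -0.031,"ax": 0,"ay": 0,"az": 0},
    {"dx": 0.01,"dy": -0.083,"dz": -0.031,"ax": 0,"ay": 0,"az": 0},
  ],
)

```text
time: 8.1
ee_pos: [0.5563, 0.0315, 0.142]
ee_rot: [-0.788, 1.57, -2.245]
ft_force: [-4.5, -0.2, 8.9]
width: 0.087
```

```bash
python3 -c "
from w import *
st('k')
f=pickle.load(open('j.pkl','rb'))['wrist'];n=np.array([-np.sin(.114),np.cos(.114)])
for u in (190,575):
  print([unproj(f,(u/1.5-.5,v/1.5-.5),.012)[0,:2]@n for v in(362,388)])"
```

```text
t 8.1 pos [0.5563 0.0315 0.142 ] F [-4.53 -0.2   8.9 ] x [-6.e-04 -7.e-04 -1.e+00] yaw y 0.1139
leg n -0.0324 tip-leg 0.0005 to line 0.0232
[176 225 176 177 177 176 177 177 177 177 177 177 226 177 226] [-31.6 -69.5 -31.7 -32.4 -32.4 -31.7 -32.4 -32.4 -32.4 -32.4 -32.4 -32.5
 -70.3 -32.5 -70.4]
[np.float64(-0.04801010145150109), np.float64(-0.06476313012313235)]
[np.float64(-0.047806780739577275), np.float64(-0.06453912060987335)]
```

drive_tool(
  commands=[
    {"dx": 0.0,"dy": -0.018,"dz": 0,"ax": 0,"ay": 0,"az": 0},
    {"dx": 0.001,"dy": -0.034,"dz": 0,"ax": 0,"ay": 0,"az": 0},
    {"dx": 0.003,"dy": -0.05,"dz": -0.001,"ax": 0,"ay": 0,"az": 0},
    {"dx": 0.005,"dy": -0.066,"dz": -0.002,"ax": 0,"ay": 0,"az": 0},
    {"dx": 0.006,"dy": -0.08,"dz": -0.002,"ax": 0,"ay": 0,"az": 0},
    {"dx": 0.006,"dy": -0.08,"dz": 0.03,"ax": 0,"ay": 0,"az": 0},
    {"dx": -0.004,"dy": 0.01,"dz": 0.04,"ax": 0,"ay": 0,"az": 0},
    {"dx": -0.004,"dy": 0.01,"dz": 0.03,"ax": 0,"ay": 0,"az": 0},
  ],
)

```text
time: 8.82
ee_pos: [0.5558, 0.0355, 0.1484]
ee_rot: [2.763, 1.57, 1.308]
ft_force: [-0.3, 0.7, -0.7]
width: 0.0874
```

```bash
python3 -c "
from w import *
st('l')"
```

```text
t 8.8167 pos [0.5558 0.0355 0.1484] F [-0.33  0.73 -0.7 ] x [ 3.e-04  9.e-04 -1.e+00] yaw y 0.1157
leg n -0.0421 tip-leg 0.0141 to line 0.0135
[193 193 193 193 193 222 193 193 193 193 193 194 193 223 225] [-42.1 -42.1 -42.1 -42.1 -42.1 -65.6 -42.1 -42.1 -42.  -42.  -42.  -42.8
 -42.  -66.3 -68. ]
```

drive_tool(
  commands=[
    {"dx": 0.002,"dy": -0.028,"dz": -0.02,"ax": 0,"ay": 0,"az": 0},
    {"dx": 0.002,"dy": -0.028,"dz": -0.033,"ax": 0,"ay": 0,"az": 0},
    {"dx": 0.002,"dy": -0.028,"dz": -0.035,"ax": 0,"ay": 0,"az": 0},
    {"dx": 0.003,"dy": -0.038,"dz": -0.035,"ax": 0,"ay": 0,"az": 0},
    {"dx": 0.004,"dy": -0.052,"dz": -0.035,"ax": 0,"ay": 0,"az": 0},
    {"dx": 0.006,"dy": -0.066,"dz": -0.035,"ax": 0,"ay": 0,"az": 0},
    {"dx": 0.007,"dy": -0.08,"dz": -0.035,"ax": 0,"ay": 0,"az": 0},
    {"dx": 0.007,"dy": -0.08,"dz": -0.035,"ax": 0,"ay": 0,"az": 0},
  ],
)

```text
time: 9.53
ee_pos: [0.5571, 0.016, 0.1419]
ee_rot: [-0.456, 1.57, -1.912]
ft_force: [-4.0, -0.1, 12.1]
width: 0.0874
```

```bash
python3 -c "
from w import *
st('m')"
```

```text
t 9.5333 pos [0.5571 0.016  0.1419] F [-3.96 -0.15 12.1 ] x [-4.0e-04 -1.2e-03 -1.0e+00] yaw y 0.1148
leg n -0.0487 tip-leg 0.0012 to line 0.0069
[177 225 177 177 177 177 177 178 178 178 178 178 178 178 225] [-48.  -85.1 -48.  -48.  -48.  -48.  -48.  -48.7 -48.7 -48.7 -48.7 -48.7
 -48.7 -48.7 -85. ]
```

drive_tool(
  commands=[
    {"dx": 0.0,"dy": -0.015,"dz": 0.001,"ax": 0,"ay": 0,"az": 0},
    {"dx": 0.001,"dy": -0.03,"dz": 0.001,"ax": 0,"ay": 0,"az": 0},
    {"dx": 0.003,"dy": -0.045,"dz": 0,"ax": 0,"ay": 0,"az": 0},
    {"dx": 0.004,"dy": -0.06,"dz": 0,"ax": 0,"ay": 0,"az": 0},
    {"dx": 0.005,"dy": -0.075,"dz": 0,"ax": 0,"ay": 0,"az": 0},
    {"dx": 0.005,"dy": -0.075,"dz": 0,"ax": 0,"ay": 0,"az": 0},
    {"dx": 0.005,"dy": -0.075,"dz": 0.01,"ax": 0,"ay": 0,"az": 0},
    {"dx": 0.005,"dy": -0.075,"dz": 0.05,"ax": 0,"ay": 0,"az": 0},
  ],
)

```text
time: 10.25
ee_pos: [0.5567, 0.0013, 0.1504]
ee_rot: [-1.31, 1.566, -2.765]
ft_force: [-0.4, -0.0, -0.6]
width: 0.0868
```

```bash
python3 -c "
from w import *
st('n')"
```

```text
t 10.25 pos [0.5567 0.0013 0.1504] F [-0.42 -0.03 -0.64] x [-0.0043 -0.0017 -1.    ] yaw y 0.115
leg n -0.0557 tip-leg -0.0063 to line -0.0001
[233 225 165 165 165 165 165 165 165 165 165 165 165 165 225] [-110.4 -103.4  -55.7  -55.7  -55.7  -55.7  -55.7  -55.7  -55.7  -55.7
  -55.7  -55.6  -55.6  -55.6 -103.1]
```

View pics/wrist_n.png

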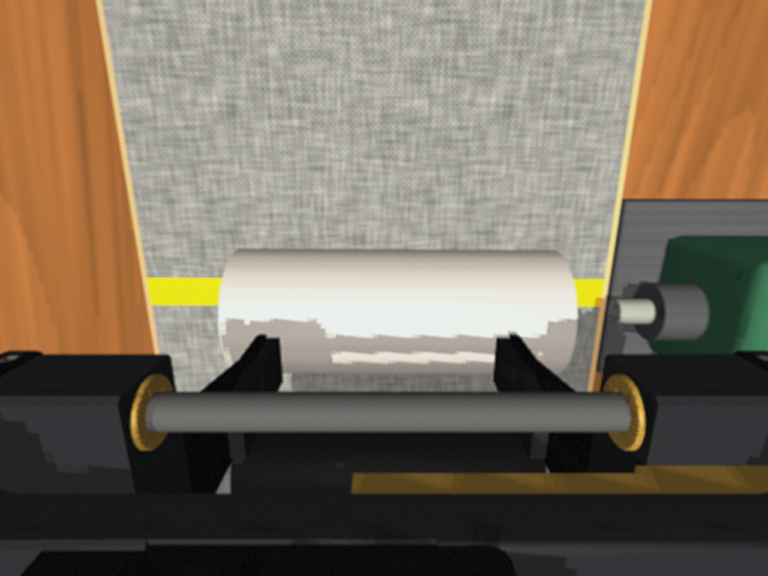

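drive_tool(
  commands=[
    {"dx": 0,"dy": 0,"dz": 0.15,"ax": 0,"ay": 0,"az": 0},
    {"dx": 0,"dy": 0,"dz": 0.35,"ax": 0,"ay": 0,"az": 0},
    {"dx": 0,"dy": 0.0,"dz": 0.55,"ax": 0,"ay": 0,"az": 0},
    {"dx": -0.05,"dy": 0.15,"dz": 0.7,"ax": 0,"ay": 0,"az": 0},
    {"dx": -0.15,"dy": 0.35,"dz": 0.8,"ax": 0,"ay": 0,"az": 0},
    {"dx": -0.25,"dy": 0.55,"dz": 0.8,"ax": 0,"ay": 0,"az": 0},
    {"dx": -0.35,"dy": 0.75,"dz": 0.8,"ax": 0,"ay": 0,"az": 0},
    {"dx": -0.45,"dy": 0.95,"dz": 0.8,"ax": 0,"ay": 0,"az": 0},
  ],
)

```text
time: 10.97
ee_pos: [0.4748, 0.1773, 0.3137]
ee_rot: [1.607, 1.57, 0.151]
ft_force: [0.3, 0.0, 0.1]
width: 0.087
```

drive_tool(
  commands=[
    {"dx": -0.1,"dy": 0.2,"dz": 0,"ax": 0,"ay": 0,"az": 0},
    {"dx": -0.2,"dy": 0.4,"dz": 0,"ax": 0,"ay": 0,"az": 0},
    {"dx": -0.3,"dy": 0.55,"dz": 0,"ax": 0,"ay": 0,"az": 0},
    {"dx": -0.4,"dy": 0.7,"dz": 0,"ax": 0,"ay": 0,"az": 0},
    {"dx": -0.4,"dy": 0.9,"dz": 0,"ax": 0,"ay": 0,"az": 0},
    {"dx": -0.4,"dy": 0.9,"dz": 0,"ax": 0,"ay": 0,"az": 0},
    {"dx": -0.4,"dy": 0.9,"dz": 0,"ax": 0,"ay": 0,"az": 0},
  ],
)

```text
time: 11.55
ee_pos: [0.3933, 0.3596, 0.313]
ee_rot: [-0.161, 1.57, -1.611]
ft_force: [-0.3, -1.0, -0.2]
width: 0.0868
```

```bash
python3 -c "
from w import *
d=shot(('scene','top'),'p')
for n,(u,v) in (('top',(243,176)),('scene',(244,210))):
    o=d[n]['frame'][v-60:v+60,u-75:u+75,::-1];cv2.imwrite(f'pics/pc_{n}.png',cv2.resize(o,None,fx=5,fy=5,interpolation=cv2.INTER_CUBIC))
"
```

```text
t 11.55 pos [0.3933 0.3596 0.313 ] F [-0.28 -0.95 -0.19] x [-0.    -0.001 -1.   ] yaw y 0.1203
```

View pics/pc_top.png

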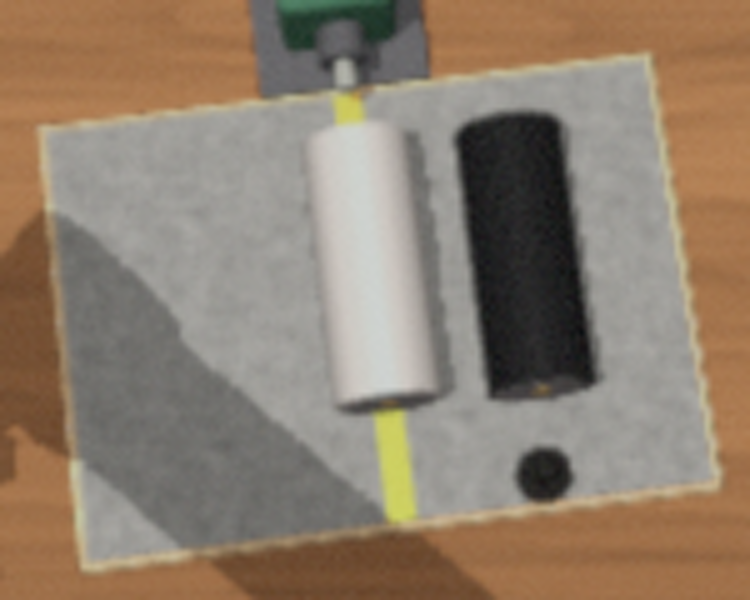

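View pics/pc_scene.png

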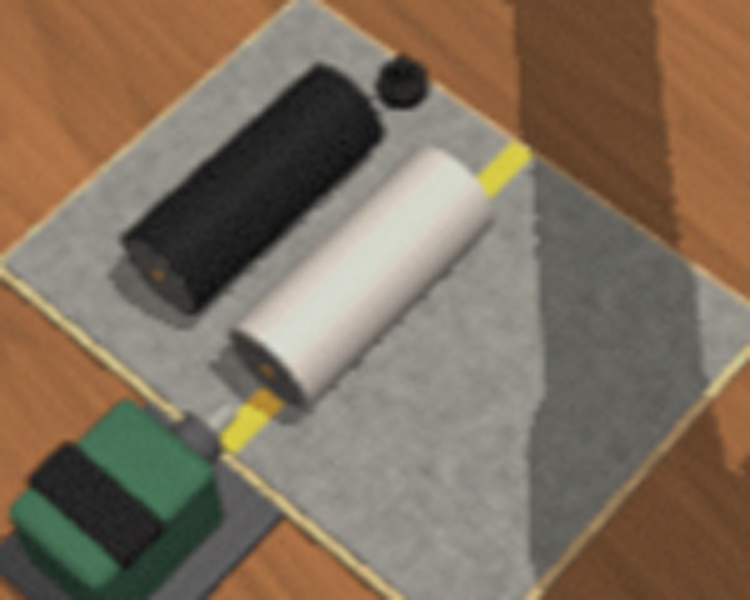

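```bash
python3 - <<'E'
from w import *
d=pickle.load(open("p.pkl","rb"));f=d["top"];o=np.array([168,116])
a=np.array([np.cos(.114),np.sin(.114)]);n=np.array([-a[1],a[0]])
def rep(P,t):P=P-np.array([.547,.0072]) if P.ndim==1 else P;print(t,"along %.4f across %.4f"%(P@a,P@n))
for v,l,r in((160,310,408),(260,322,424),(360,334,437)):
    rep(unproj(f,o+np.array([(l+r)/2,v])/5-.4,.042)[0,:2],"axis@row")
rep(unproj(f,o+np.array([391,403])/5-.4,.042)[0,:2],"cap top")
# board corners -> centre
c=unproj(f,o+np.array([[43,127],[650,55],[718,488],[85,570]])/5-.4,.012)[:,:2];rep(c.mean(0),"board centre")
s=d["scene"];os=np.array([169,150])
rep(unproj(s,os+np.array([266,371])/5-.4,.042)[0,:2],"cap scene")
rep(unproj(s,os+np.array([505,170])/5-.4,.012)[0,:2],"line scene near");rep(unproj(s,os+np.array([245,425])/5-.4,.012)[0,:2],"line scene far")
d0=pickle.load(open("s0.pkl","rb"))["top"]
for q in((410,250),):pass
g0=(d0["frame"].max(2)<75);g1=(f["frame"].max(2)<75)
for g in(g0,g1):
    m=big(g,np.array([273,167]));v,u=np.nonzero(m);print("black centroid",u.mean(),v.mean(),m.sum())
E
```

```text
axis@row along 0.0757 across -0.0013
axis@row along 0.0175 across -0.0018
axis@row along -0.0393 across -0.0014
cap top along -0.0634 across -0.0013
board centre along -0.0005 across -0.0003
cap scene along 0.0894 across -0.0014
line scene near along -0.1047 across 0.0014
line scene far along 0.1107 across -0.0002
black centroid 272.53559027777777 166.56857638888889 1152
black centroid 272.50563746747616 166.52645273200346 1153
```

```bash
python3 -c "
from workcell import env
s=env.get_state();print(s['time'],abs(s['dq']).max());print(env.finish_job())"
```

```text
11.65 0.01705679474494132
the job is handed in; nothing more can be done
None
```

I rolled the silver leg onto the yellow line, let go of it and handed the job in at 11.65 s. The hand-in gives no verdict, so this rests on my own camera checks.

I set both open fingertips on top of the leg, one towards each end. I then rolled it about 85 mm in five light strokes, lifting and stepping back between them. The wrist force I read between moves reached about 13 N at most. Then I raised the arm clear.

| Last check | Measured | Limit |
|---|---|---|
| Leg off the line, top and scene cameras | about 1–2 mm | 8 mm |
| Leg off the line, wrist camera | about 0–0.6 mm | 8 mm |
| Angle to the line | within about 0.01 rad | 0.1 rad |
| Leg middle, lengthwise | about 13 mm | 35 mm |
| Shift of the black leg | under 0.1 px (well under 1 mm) | 15 mm |

- **Disagreement:** the cameras differ on the sideways position by 1–2 mm, within their calibration error.
- **Discarded:** my first automatic outline fits of the leg were thrown off by its shading and shadow. I used edge readings instead.
- **Not measured:** I did not measure the positions of the other objects. The foot and the driver look unmoved in the last pictures.
- **Refused move:** my first move call was refused as invalid, and the arm did not move.

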